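# Slide the locked dish carriage into the inspection viewer

### The job

Press down the yellow lock pad on the dish carriage with the fingertips and, keeping it down, push the carriage all the way into the viewer until it meets its end stop, then let the pad spring back up so that the carriage is locked there. Nothing is to be gripped or lifted: do not touch the dish on the carriage, and leave the two vials and the bottle alone.

Things in the scene. Friction and masses are not known exactly. Their poses are not given: they have to be found in the camera images.
- viewer: inspection viewer fixed to the worktop: grey base plate 130 x 290 x 12 mm; low white housing with clear roof (110 mm wide, top 65 mm above the worktop) over its +y end. Origin: centre of the plate's underside, on the worktop. The carriage slides level along its +y into the housing, whose open face (with two black rubber bumpers, the end stop) is at y = 40 mm here; x across, z up
- pad_top (a point): centre of the top face of the yellow ribbed lock pad, 46 mm (across the slide) x 40 mm (along it), on the carriage's aluminium saddle; with the pad up this face is 54 mm above the worktop, and fully down it is still above the saddle. Fingertips pressed on it can carry the carriage along by friction or push the thumb wall ahead of it
- thumb_wall (a point): middle of the top edge of the black thumb wall on the carriage, standing ahead of the lock pad (towards the housing) and riding with the carriage: 7 mm thick, 60 mm wide, top 65 mm above the worktop (11 mm above the raised pad); its face towards the pad is 24 mm ahead of pad_top along the slide
- lock_pad (a joint): how far the lock pad is pressed down, m: 0 = up (locks), 0.008 = fully down. A spring lifts it: 3 N at first, 8 N fully down. Pressed beyond 0.004 it frees the carriage by drawing a pin from a toothed rack; let go on the way, the pin catches again (every 22 mm) or rubs beneath a tooth. At the end stop it comes fully up only with the carriage within 2.5 mm of the stop
- carriage (a joint): travel of the carriage along the viewer's +y axis, m: 0 = out (start, locked), 0.110 = against the end stop. Free, it moves with 2 N or so and stays where it is left. Its tray (76 x 84 mm) is ahead of the saddle (110 mm wide, 60 mm long), which stops against the bumpers
- tray_centre (a point): centre of the tray's floor on the carriage, 32 mm above the worktop, 73 mm ahead of pad_top along the slide; a 5 mm high rim leaves the dish about 3 mm of play at each side, 6 mm fore and aft
- dish: clear shallow dish with small fittings in it, 57 mm across, 13 mm high, loose on the carriage's tray; origin: centre of its underside
- green_vial: clear vial with green cap, 27 mm across, 98 mm high, standing loose on the worktop behind the viewer; origin: centre of its underside
- dark_vial: dark brown vial with black cap, 27 mm across, 98 mm high, standing loose behind the viewer; origin: centre of its underside
- blue_bottle: small bottle with blue cap, 57 mm across, 105 mm high, standing loose beyond the housing end of the viewer; origin: centre of its underside
- instrument_corner (a point): near right-hand foot corner (to about 2 cm) of the tall grey-white instrument that stands on the worktop at the robot's left, not part of the work: it fills the space ahead (+x) and to the left (+y) of this point to about 0.5 m height. The arm may start beside it; draw back towards the base before swinging to the right
There are look-alikes about, which are no part of the job. What is shaped like the dish but blue is not meant.

How it is judged (in metres and radians):
On the way, in this order (a step that is already met when the one before it is completed fails the run):
1. the lock pad is pressed down while the carriage is still out (value of joint lock_pad above 0.004 m and value of joint carriage below 0.015 m), for 0.05 s.
2. half way in, the pad is still held down by the fingers (value of joint lock_pad above 0.0035 m and value of joint carriage between 0.045 and 0.08 m and contact force between the fingers and carriage above 0.5 N), for 0.05 s.
3. the carriage reaches its end stop (value of joint carriage above 0.107 m), for 0.05 s.
At the end, for the whole second after the job is handed in: The carriage is within 3 mm of its end stop (travel above 107 mm), the lock pad is up (within 1.5 mm), and the dish lies flat and still inside the tray's rim (value of joint carriage above 0.107 m and value of joint lock_pad below 0.0015 m and horizontal distance between dish and tray_centre below 0.013 m and z of dish in the frame of tray_centre below 0.004 m and angle between dish's own z axis and vertical below 0.08 rad and linear speed of dish below 0.02 m/s); the robot touches nothing.
It fails at once if the fingers or arm touch the dish (contact force between any of the fingers, the arm and dish above 0.3 N).
It fails at once if the dish is lifted or jumps out of its tray (z of dish in the frame of tray_centre above 0.008 m).
It fails at once if a vial or the bottle is moved or tipped (distance of any of green_vial, dark_vial, blue_bottle from where it was at the start of the episode above 0.01 m or angle between any of green_vial, dark_vial, blue_bottle's own z axis and vertical above 0.2 rad).
It also fails if it takes over 40 s, if anything falls off the work surface, if the arm or the gripper's body presses on something with over 40 N, if the wrist force passes 120 N, or if a joint passes its speed limit or range.

### The arm

A 6-joint arm with a two-finger parallel gripper is mounted at the origin on a cart in front of the work surface, level with it; the furniture and walls round the work are solid. World frame = base frame: x ahead of the robot, y to its left, z up, the work surface at z = 0. Lengths are in mm, angles in degrees, forces in N, time in s.
With the tool pointing down it reaches from about 300 to 850 mm from the base axis. Payload 4.2 kg.
Tool frame: the origin (TCP) lies at the very end of the fingers, on their centre line; the grasp point (between the pads) lies 19 mm behind it; z points along the fingers, y is the line along which they close (so a half turn about z gives the same grasp; the last joint's range is limited). The gripper opens to 91 mm and grips with 3 to 60 N. Pads are 32 mm wide; open, the fingers measure 118 mm over their backs; the gripper's body (76 mm by 178 mm) begins 60 mm behind the grasp point.
Start: joints at [-74.599, 18.312, 89.639, -0, 72.044, -1.146], TCP at [163.764, -551.203, 213.976] pointing down, gripper open.
Joint ranges: [-177.97, 177.97], [-48.28, 115.42], [12.27, 149.76], [-77.06, 257.06], [2.81, 150.46], [-146.56, 146.56]. Speed limits (degrees/s): [147.25, 147.25, 180, 180, 180, 180].

### API

Orientations are given as [roll, pitch, yaw] about the fixed x, y, z axes, in that order (R = Rz(yaw) Ry(pitch) Rx(roll)).
In Python, from workcell import env, eyes gives the robot as it stands.
- The arm moves only by the tool send_rows, never from a script. Its argument "targets" is text: rows parted by semicolons, each of 7 numbers parted by spaces: the shift along the tool's x, y, z in m, then the turn, a rotation vector about the tool's x, y, z in degrees, then the opening in per cent of the stroke, from 0 (shut) to 100 (fully open). A call has 1 to 12 rows; each row is the pose to reach, as a shift and turn from the pose commanded when the call began, along the tool's axes at that moment; what a row does not reach only later rows make up. A row lasts 1/12 s, in which the tool goes at most 41.7 mm and 7.16 degrees, less where a joint would pass 70% of its speed; a pose out of reach is approached as far as the arm can. A call with a gripper value outside its range is refused whole. The fingers move at their own pace and stop on an object; "grip_force" is the grip in N (left out, the last holds). Time passes only in rows, so rows that repeat a pose let the fingers close. It gives the time, the measured TCP pose, the force, the opening and the grip force at its end, in the units of the state.
- env.state(): the state, without advancing time (a new reading comes with each control period).
- eyes.grab_frame(name): name is "scene" or "top"; returns a dict with "image" (384x512x3 uint8, blue, green, red), "fovy" (degrees; the focal length in pixels is half the picture's height over the tangent of half this angle, whatever the lens; pixels are square), "cx", "cy" (the principal point, pixels), "eye" and "attitude" of the camera in the world. Camera axes: x right, y up, looking along -z (the intrinsics and any distortion apply to the point x, -y, -z); pixel columns grow to the right and rows downward; lengths in mm; the calibration is good to about 2 mm. A picture is of the moment at which its call begins. There is no depth.
- env.job_done(): hands the job in; it is judged then, once.
The state is a dict: "time_s": time; "qpos": joint angles; "qvel": joint speeds; "effort": joint torques, N m; "ee_pos": TCP position; "ee_rot": TCP orientation; "force": force on the tool from outside, world axes, zero at the start; "torque": the same for the moment, N m; "gripper_width": finger opening in mm; "gripper_force": force on a finger pad.
Only numpy, scipy, OpenCV 4.12 (cv2) and the standard library are available. Lean on these libraries where they do the work, as an engineer would, in place of code of your own. Each camera call takes 0.05 s, during which the arm holds its last target. There are 200 camera calls.

## Working session

There is one attempt and no reset: what is moved stays moved. The work goes in short steps, Python scripts to look and compute and a tool call to move; the robot and the scene stay as the last step left them, time stands still between calls to the robot, and variables do not carry over. Pictures are saved under pics/ and viewed, at most 10 in all, crops included, and the job is handed in when it is done.

Besides the shell and the picture viewer there is one more tool, called after "Call:" in YAML: its name, and indented under it one key for each argument. send_rows: Moves the arm, as the interface text tells. Its arguments: {"type":"object","properties":{"targets":{"type":"string"},"grip_force":{"type":"number"}},"required":["targets"]}

```bash
mkdir -p pics; ls; cat > h.py <<'E'
import numpy as np, cv2
from workcell import env, eyes
E
python3 - <<'E'
from h import *
s=env.state(); print({k:np.round(v,3).tolist() for k,v in s.items()})
for n in("scene","top"):
    f=eyes.grab_frame(n); cv2.imwrite(f"pics/{n}0.png",f["image"]); print(n,{k:v if not hasattr(v,'shape') else v.tolist() for k,v in f.items() if k!="image"})
E
```

```text
pics
{'time_s': 0.0, 'qpos': [-74.599, 18.35, 89.705, -0.002, 72.045, -1.145], 'qvel': [0.023, 0.001, 0.062, 0.07, 0.121, 0.083], 'effort': [-0.003, -41.247, -23.198, 0.072, 0.046, -0.0], 'ee_pos': [163.616, -550.706, 213.149], 'ee_rot': [-179.901, 0.0, 16.547], 'force': [0.099, 0.318, 0.112], 'torque': [0.099, -0.06, -0.055], 'gripper_force': 0.0, 'gripper_width': 91.147}
scene {'fovy': 46.298830238060006, 'cx': 252.23839855750964, 'cy': 193.87033777978422, 'eye': [262.8966671323894, -909.2092121433961, 1011.2020457099758], 'attitude': [46.66537612171879, -1.2862853018844098, -15.65986250285732]}
top {'fovy': 51.651954173766086, 'cx': 256.8400345847256, 'cy': 190.58417553923834, 'eye': [332.6606712065462, 27.963222242383782, 1311.2141203229905], 'attitude': [10.60654393958399, 0.6745348071572851, -89.7185856418856]}
```

View pics/scene0.png

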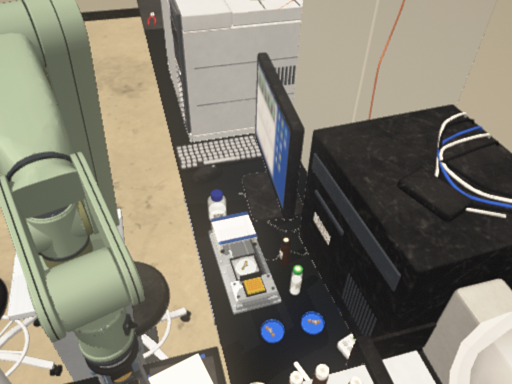

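View pics/top0.png

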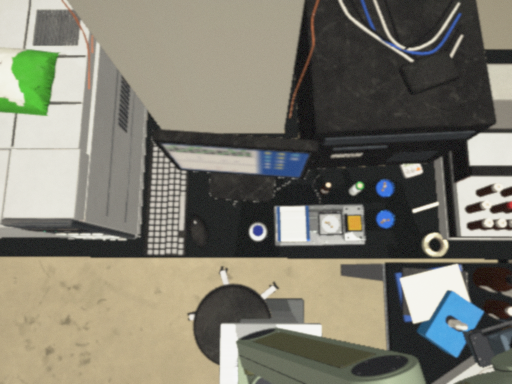

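The scene view shows the viewer, with the yellow pad near (255,286), the clear dish at (245,266) and the white housing at (234,228). The look-alike blue dishes are at (272,331) and (313,323). The top view shows the pad at (354,223), dish (330,224), housing (292,224), vials (327,185) and (357,188), and bottle (257,232). The blue dishes there are at (386,187) and (386,219).

```bash
cat >> h.py <<'E'
from scipy.spatial.transform import Rotation as Ro
def ray(f,p):
    F=f["image"].shape[0]/2/np.tan(np.radians(f["fovy"]/2))
    d=np.array([(p[0]-f["cx"])/F,-(p[1]-f["cy"])/F,-1.]); R=Ro.from_euler('xyz',f["attitude"],degrees=True)
    return np.array(f["eye"]),R.apply(d)
def onz(f,p,z):
    e,d=ray(f,p); return e+d*(z-e[2])/d[2]
def tri(f1,p1,f2,p2):
    e1,d1=ray(f1,p1);e2,d2=ray(f2,p2)
    s=np.linalg.lstsq(np.c_[d1,-d2],e2-e1,rcond=None)[0]; a=e1+d1*s[0];b=e2+d2*s[1]
    return (a+b)/2,np.linalg.norm(a-b)
def pad(f,box):
    x0,y0,x1,y1=box; h=cv2.cvtColor(f["image"],cv2.COLOR_BGR2HSV)
    m=cv2.inRange(h,(15,130,90),(32,255,255)); k=np.zeros_like(m); k[y0:y1,x0:x1]=m[y0:y1,x0:x1]
    c=max(cv2.findContours(k,cv2.RETR_EXTERNAL,cv2.CHAIN_APPROX_NONE)[0],key=cv2.contourArea)
    M=cv2.moments(k,True); return np.array([M['m10']/M['m00'],M['m01']/M['m00']]),c
E
python3 - <<'E'
from h import *
fs=eyes.grab_frame("scene");ft=eyes.grab_frame("top")
ps,cs=pad(fs,(200,240,290,320));pt,ct=pad(ft,(335,205,370,245))
print(ps,pt,tri(fs,ps,ft,pt),onz(fs,ps,54),onz(ft,pt,54))
for f,c in((fs,cs),(ft,ct)):
    b=cv2.boxPoints(cv2.minAreaRect(c)); print(b.round(1).tolist(),[onz(f,p,54).round(0).tolist() for p in b])
a=cv2.resize(fs["image"][200:325,185:315],None,fx=3,fy=3,interpolation=cv2.INTER_CUBIC)
b=cv2.resize(ft["image"][170:260,240:400],None,fx=2.5,fy=2.5,interpolation=cv2.INTER_CUBIC)
v=np.zeros((375,790,3),np.uint8);v[:375,:390]=a;v[:225,390:]=b
cv2.imwrite("pics/crop.png",v)
# blue cap / green cap for reference
E
```

```text
[253.56363636 285.43636364] [353.79187817 222.64467005] (array([ 467.68208346, -264.70449195,   50.69963174]), np.float64(3.5594893966088925)) [ 468.77408172 -266.97379747   54.        ] [ 465.55699442 -263.67238155   54.        ]
[[242.60000610351562, 280.3999938964844], [260.8999938964844, 275.79998779296875], [264.6000061035156, 290.3999938964844], [246.1999969482422, 294.8999938964844]] [[446.0, -245.0, 54.0], [496.0, -243.0, 54.0], [492.0, -288.0, 54.0], [443.0, -290.0, 54.0]]
[[347.0, 216.0], [361.0, 216.0], [361.0, 230.0], [347.0, 230.0]] [[487.0, -243.0, 54.0], [487.0, -287.0, 54.0], [442.0, -285.0, 54.0], [442.0, -241.0, 54.0]]
```

View pics/crop.png

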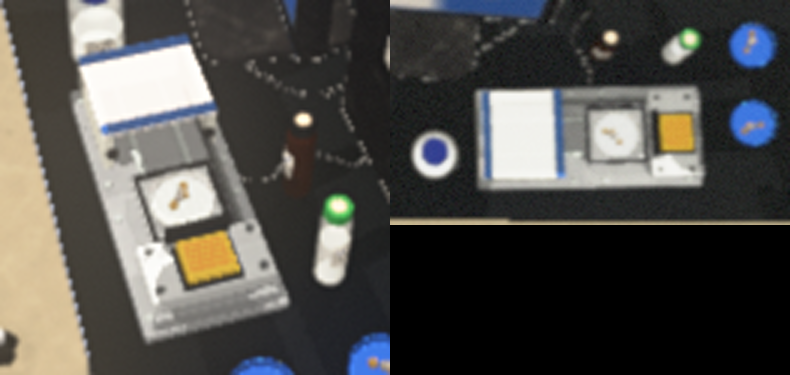

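The crop confirms it: there is a single yellow pad on the saddle, with the clear dish ahead of it and the housing beyond. The candidates are the clear dish on the tray (330,224 top) and the blue dishes, which are not part of the job. Next is the slide direction, from the plate's long edges and the housing.

```bash
cat > m.py <<'E'
from h import *
fs=eyes.grab_frame("scene");ft=eyes.grab_frame("top")
# plate corners seen in crops, top face z=12
T=[np.array([240+(x-390)/2.5,170+y/2.5]) for x,y in((478,88),(699,87),(703,185),(480,188))]
S=[np.array([185+x/3,200+y/3]) for x,y in((76,95),(145,333),(286,297))]
for f,P in((ft,T),(fs,S)):
    Q=[onz(f,p,12)[:2] for p in P]; print(np.round(Q,0).tolist(),[ (round(float(np.linalg.norm(b-a))),round(float(np.degrees(np.arctan2(*(b-a)[::-1]))),1)) for a,b in zip(Q,Q[1:]+Q[:1])])
# blue stripes of the housing roof: angle across slide
for n,f,z,box in(("top",ft,65,(270,200,312,245)),("scene",fs,65,(205,205,262,250))):
    x0,y0,x1,y1=box;h=cv2.cvtColor(f["image"],cv2.COLOR_BGR2HSV);m=cv2.inRange(h,(100,110,60),(125,255,255))
    k=np.zeros_like(m);k[y0:y1,x0:x1]=m[y0:y1,x0:x1]
    for c in cv2.findContours(k,cv2.RETR_EXTERNAL,cv2.CHAIN_APPROX_NONE)[0]:
        if len(c)<15: continue
        W=np.array([onz(f,p,z)[:2] for p in c[:,0]]);vx,vy,cx,cy=cv2.fitLine(W.astype(np.float32),cv2.DIST_L2,0,.01,.01).ravel()
        print(n,"stripe",round(float(np.degrees(np.arctan2(vy,vx))),1),round(float(cx)),round(float(cy)),np.ptp(W,0).round())
E
python3 m.py
```

```text
[[527.0, -17.0], [529.0, -308.0], [401.0, -308.0], [396.0, -19.0]] [(292, -89.6), (128, 179.8), (289, 91.0), (131, 0.9)]
[[406.0, -22.0], [407.0, -301.0], [534.0, -297.0]] [(279, -89.7), (127, 1.5), (304, 114.9)]
top stripe 3.1 427 -26 [34.  3.]
top stripe 1.1 483 -24 [54.  3.]
top stripe 0.9 464 -115 [107.   6.]
scene stripe 1.2 465 -114 [106.   6.]
scene stripe 2.9 465 -23 [106.  11.]
```

Consistent: the plate measures about 290 x 130, the yaw is about +0.7°, the pad is at (467,-265,54), and the housing face is near y=-120. I'll move above the pad at the same height, closing the fingers and turning by +15.8°.

Call:
send_rows:
  targets: "0.015 -0.008 0 0 0 0.6 0; 0.045 -0.023 0 0 0 2 0; 0.080 -0.041 0 0 0 3.4 0; 0.115 -0.059 0 0 0 4.9 0; 0.150 -0.077 0 0 0 6.4 0; 0.185 -0.095 0 0 0 7.8 0; 0.220 -0.113 0 0 0 9.3 0; 0.255 -0.131 0 0 0 10.8 0; 0.290 -0.148 0 0 0 12.3 0; 0.325 -0.166 0 0 0 13.8 0; 0.355 -0.182 0 0 0 15 0; 0.373 -0.191 0 0 0 15.8 0"

```text
time_s: 1.3
ee_pos: [469.1, -259.2, 214.0]
ee_rot: [-180.0, -0.1, 0.8]
force: [-0.0, -0.4, 0.0]
gripper_width: 14.2
gripper_force: 0.0
```

Call:
send_rows:
  targets: "0 0 0.02 0 0 0 0; 0 0 0.05 0 0 0 0; 0 0 0.08 0 0 0 0; 0 0 0.11 0 0 0 0; 0 0 0.125 0 0 0 0; 0 0 0.130 0 0 0 0; 0 0 0.130 0 0 0 0; 0 0 0.130 0 0 0 0"

```text
time_s: 1.97
ee_pos: [467.6, -262.3, 84.7]
ee_rot: [180.0, -0.1, 0.7]
force: [-0.1, -0.7, -0.2]
gripper_width: 0.5
gripper_force: 0.0
```

```bash
python3 - <<'E'
from h import *
s=env.state(); print({k:np.round(s[k],2).tolist() for k in("time_s","ee_pos","ee_rot","force","gripper_width")})
fs=eyes.grab_frame("scene");ft=eyes.grab_frame("top")
a=cv2.resize(fs["image"][200:325,185:315],None,fx=3,fy=3,interpolation=cv2.INTER_CUBIC)
b=cv2.resize(ft["image"][150:250,250:410],None,fx=2.5,fy=2.5,interpolation=cv2.INTER_CUBIC)
v=np.zeros((375,790,3),np.uint8);v[:375,:390]=a;v[:250,390:]=b
cv2.imwrite("pics/crop2.png",v)
E
```

```text
{'time_s': 1.97, 'ee_pos': [467.58, -262.32, 84.72], 'ee_rot': [179.95, -0.07, 0.74], 'force': [-0.13, -0.72, -0.23], 'gripper_width': 0.52}
```

View pics/crop2.png

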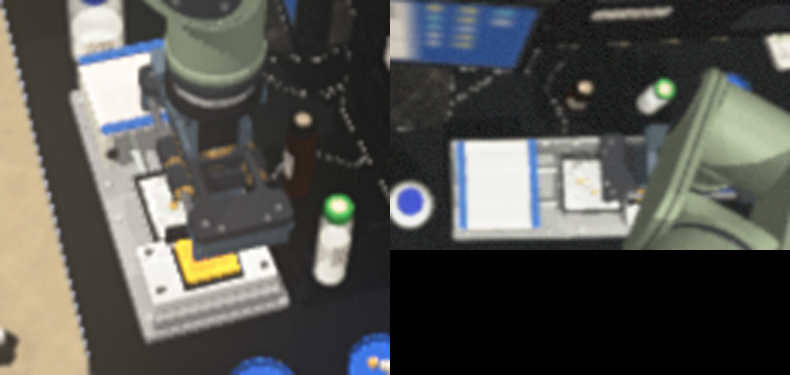

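The closed fingers hang about 30 mm over the front half of the pad (crop 215,260), clear of the dish. I'll descend slowly and watch the force.

Call:
send_rows:
  targets: "0 0 0.012 0 0 0 0; 0 0 0.022 0 0 0 0; 0 0 0.027 0 0 0 0; 0 0 0.030 0 0 0 0; 0 0 0.032 0 0 0 0; 0 0 0.032 0 0 0 0"

```text
time_s: 2.57
ee_pos: [466.6, -261.7, 52.1]
ee_rot: [-180.0, 0.0, 0.7]
force: [-1.7, 0.8, 4.8]
gripper_width: 0.7
gripper_force: 2.0
```

Call:
send_rows:
  targets: "0 0 0.002 0 0 0 0; 0 0 0.003 0 0 0 0; 0 0 0.004 0 0 0 0; 0 0 0.004 0 0 0 0"

```text
time_s: 2.9
ee_pos: [466.8, -261.8, 48.4]
ee_rot: [180.0, 0.0, 0.7]
force: [-3.0, 1.3, 6.7]
gripper_width: 0.3
gripper_force: 3.1
```

Contact came at about 54 mm and the force matches the spring. I'll press to the bottom.

Call:
send_rows:
  targets: "0 0 0.0015 0 0 0 0; 0 0 0.003 0 0 0 0; 0 0 0.0035 0 0 0 0; 0 0 0.0035 0 0 0 0"

```text
time_s: 3.23
ee_pos: [466.8, -261.8, 46.2]
ee_rot: [180.0, -0.0, 0.7]
force: [-4.4, 2.1, 14.3]
gripper_width: 0.5
gripper_force: 7.3
```

Bottomed at 14 N. Now I'll slide (tool -y) at moderate speed to half way.

Call:
send_rows:
  targets: "0 -0.001 0 0 0 0 0; 0 -0.004 0 0 0 0 0; 0 -0.008 0 0 0 0 0; 0 -0.013 0 0 0 0 0; 0 -0.018 0 0 0 0 0; 0 -0.023 0 0 0 0 0; 0 -0.028 0 0 0 0 0; 0 -0.033 0 0 0 0 0; 0 -0.038 0 0 0 0 0; 0 -0.043 0 0 0 0 0; 0 -0.046 0 0 0 0 0; 0 -0.047 0 0 0 0 0"

```text
time_s: 4.23
ee_pos: [465.7, -215.5, 46.2]
ee_rot: [179.9, 0.0, 0.8]
force: [-6.8, -1.6, 14.8]
gripper_width: 0.5
gripper_force: 7.4
```

Call:
send_rows:
  targets: "0 -0.001 0 0 0 0 0; -0.0005 -0.004 0 0 0 0 0; -0.0005 -0.008 0 0 0 0 0; -0.0005 -0.012 0 0 0 0 0; -0.0005 -0.016 0 0 0 0 0; -0.0005 -0.019 0 0 0 0 0; -0.0005 -0.020 0 0 0 0 0; -0.0005 -0.020 0 0 0 0 0; -0.0005 -0.020 0 0 0 0 0"

```text
time_s: 4.98
ee_pos: [465.3, -195.4, 46.2]
ee_rot: [179.9, -0.0, 0.8]
force: [-6.0, -0.1, 15.3]
gripper_width: 0.4
gripper_force: 7.7
```

```bash
python3 - <<'E'
from h import *
fs=eyes.grab_frame("scene");ft=eyes.grab_frame("top")
a=cv2.resize(fs["image"][200:325,185:315],None,fx=3,fy=3,interpolation=cv2.INTER_CUBIC)
b=cv2.resize(ft["image"][150:250,250:410],None,fx=2.5,fy=2.5,interpolation=cv2.INTER_CUBIC)
v=np.zeros((375,790,3),np.uint8);v[:375,:390]=a;v[:250,390:]=b
cv2.imwrite("pics/crop3.png",v)
E
```

```text
(no output)
```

View pics/crop3.png

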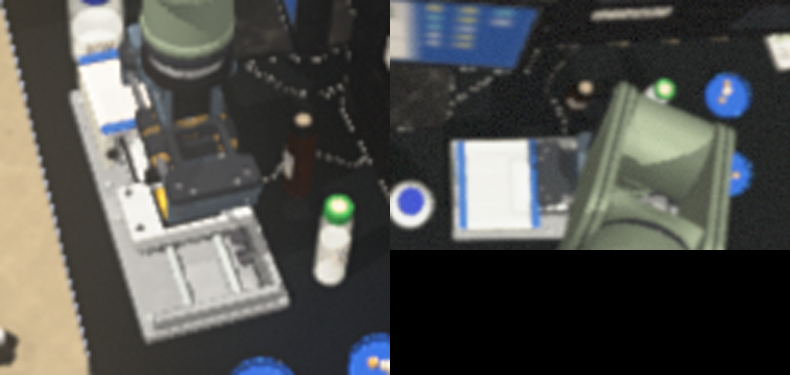

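The carriage rides along with the fingers: the saddle is now at (190,205) in the crop and the rack is exposed behind it. I'll continue towards the stop, then creep.

Call:
send_rows:
  targets: "0 -0.001 0 0 0 0 0; 0 -0.004 0 0 0 0 0; 0 -0.008 0 0 0 0 0; 0 -0.013 0 0 0 0 0; 0 -0.018 0 0 0 0 0; 0 -0.023 0 0 0 0 0; 0 -0.028 0 0 0 0 0; 0 -0.032 0 0 0 0 0; 0 -0.035 0 0 0 0 0; 0 -0.037 0 0 0 0 0; 0 -0.038 0 0 0 0 0; 0 -0.038 0 0 0 0 0"

```text
time_s: 6.08
ee_pos: [464.4, -157.3, 46.2]
ee_rot: [179.9, 0.0, 0.8]
force: [-7.1, 0.2, 17.0]
gripper_width: 0.5
gripper_force: 8.4
```

Call:
send_rows:
  targets: "0 -0.001 0 0 0 0 0; 0 -0.002 0 0 0 0 0; 0 -0.003 0 0 0 0 0; 0 -0.004 0 0 0 0 0; 0 -0.005 0 0 0 0 0; 0 -0.006 0 0 0 0 0; 0 -0.007 0 0 0 0 0; 0 -0.007 0 0 0 0 0"

```text
time_s: 6.75
ee_pos: [464.3, -151.6, 46.2]
ee_rot: [179.8, 0.0, 0.9]
force: [-7.4, -6.0, 15.8]
gripper_width: 0.6
gripper_force: 7.9
```

Call:
send_rows:
  targets: "0 -0.001 0 0 0 0 0; 0 -0.002 0 0 0 0 0; 0 -0.003 0 0 0 0 0; 0 -0.004 0 0 0 0 0; 0 -0.004 0 0 0 0 0; 0 -0.004 0 0 0 0 0"

```text
time_s: 7.25
ee_pos: [466.5, -147.9, 46.2]
ee_rot: [179.8, -0.2, 0.8]
force: [-3.2, -4.5, 11.2]
gripper_width: 0.2
gripper_force: 5.7
```

Call:
send_rows:
  targets: "0 -0.001 0 0 0 0 0; 0 -0.002 0 0 0 0 0; 0 -0.003 0 0 0 0 0; 0 -0.004 0 0 0 0 0; 0 -0.005 0 0 0 0 0; 0 -0.006 0 0 0 0 0; 0 -0.006 0 0 0 0 0"

```text
time_s: 7.83
ee_pos: [467.5, -141.9, 46.2]
ee_rot: [179.7, -0.4, 0.8]
force: [0.1, -3.7, 10.0]
gripper_width: 0.3
gripper_force: 4.6
```

Call:
send_rows:
  targets: "0 -0.001 0 0 0 0 0; 0 -0.002 0 0 0 0 0; 0 -0.003 0 0 0 0 0; 0 -0.004 0 0 0 0 0; 0 -0.005 0 0 0 0 0; 0 -0.005 0 0 0 0 0"

```text
time_s: 8.33
ee_pos: [467.7, -140.6, 46.3]
ee_rot: [179.4, -0.4, 1.1]
force: [-2.5, -19.4, 6.5]
gripper_width: 0.3
gripper_force: 12.7
```

The wall is against the stop with 19 N. I'll ease off slightly, still pushing, and then lift straight up so the pad springs up.

Call:
send_rows:
  targets: "0 0.001 0 0 0 0 0; 0 0.002 0 0 0 0 0; 0 0.002 -0.003 0 0 0 0; 0 0.002 -0.007 0 0 0 0; 0 0.002 -0.011 0 0 0 0; 0 0.002 -0.013 0 0 0 0; 0 0.002 -0.013 0 0 0 0"

```text
time_s: 8.92
ee_pos: [466.8, -139.6, 58.2]
ee_rot: [179.7, -0.3, 0.9]
force: [-0.2, -8.0, 1.9]
gripper_width: 0.9
gripper_force: 4.2
```

Call:
send_rows:
  targets: "0 0.003 0 0 0 0 0; 0 0.006 -0.001 0 0 0 0; 0 0.007 -0.010 0 0 0 0; 0 0.007 -0.030 0 0 0 0; 0 0.007 -0.060 0 0 0 0; 0 0.007 -0.095 0 0 0 0; 0 0.007 -0.130 0 0 0 0; -0.03 0.030 -0.150 0 0 0 0; -0.06 0.060 -0.150 0 0 0 0; -0.09 0.090 -0.150 0 0 0 0; -0.12 0.12 -0.150 0 0 0 0; -0.13 0.13 -0.150 0 0 0 0"

```text
time_s: 9.92
ee_pos: [333.6, -270.5, 208.3]
ee_rot: [179.9, 0.0, 0.6]
force: [0.2, 0.4, 0.2]
gripper_width: 0.6
gripper_force: 0.0
```

Call:
send_rows:
  targets: "-0.02 0.03 0 0 0 0 0; -0.04 0.06 0 0 0 0 0; -0.05 0.09 0 0 0 0 0; -0.05 0.12 0 0 0 0 0; -0.05 0.14 0 0 0 0 0; -0.05 0.14 0 0 0 0 0; -0.05 0.14 0 0 0 0 0"

```text
time_s: 10.5
ee_pos: [288.1, -409.4, 207.5]
ee_rot: [-179.9, -0.0, 0.7]
force: [-0.0, 0.5, -0.5]
gripper_width: 0.5
gripper_force: 0.0
```

```bash
python3 - <<'E'
from h import *
s=env.state(); print(s["time_s"],np.round(s["ee_pos"]),np.round(s["force"],1))
fs=eyes.grab_frame("scene");ft=eyes.grab_frame("top")
try:
    ps,_=pad(fs,(200,220,290,300));pt,_=pad(ft,(305,205,350,245)); print(ps,pt,tri(fs,ps,ft,pt),onz(fs,ps,54),onz(ft,pt,54))
except Exception as e: print(e)
a=cv2.resize(fs["image"][200:325,185:315],None,fx=3,fy=3,interpolation=cv2.INTER_CUBIC)
b=cv2.resize(ft["image"][150:250,250:410],None,fx=2.5,fy=2.5,interpolation=cv2.INTER_CUBIC)
v=np.zeros((375,790,3),np.uint8);v[:375,:390]=a;v[:250,390:]=b
cv2.imwrite("pics/crop4.png",v)
E
```

```text
10.5 [ 288. -409.  207.] [-0.   0.5 -0.5]
[240.80816327 253.91428571] [319.33165829 223.12562814] (array([ 464.16821571, -155.41268527,   49.03992129]), np.float64(0.046355072384530155)) [ 463.15395627 -159.29903397   54.        ] [ 463.62835537 -154.68908139   54.        ]
```

View pics/crop4.png

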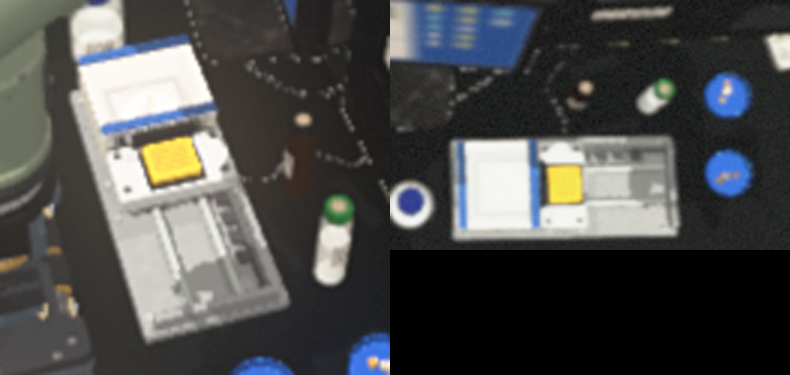

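The pad is now at about (464,-155), so travel is about 109 mm, with the saddle against the bumpers. The two views cannot resolve the pad height well enough, so I'll probe it lightly, staying well short of the 4 mm release.

Call:
send_rows:
  targets: "0.01 -0.02 0 0 0 0 0; 0.03 -0.05 0 0 0 0 0; 0.055 -0.08 0 0 0 0 0; 0.08 -0.11 0 0 0 0 0; 0.105 -0.14 0 0 0 0 0; 0.13 -0.17 0 0 0 0 0; 0.150 -0.20 0 0 0 0 0; 0.17 -0.23 0 0 0 0 0; 0.177 -0.245 0 0 0 0 0; 0.177 -0.248 0 0 0 0 0; 0.177 -0.248 0.03 0 0 0 0; 0.177 -0.248 0.06 0 0 0 0"

```text
time_s: 11.6
ee_pos: [462.9, -158.4, 148.7]
ee_rot: [179.9, -0.3, 0.9]
force: [0.9, -0.3, -0.2]
gripper_width: 0.3
gripper_force: 0.0
```

Call:
send_rows:
  targets: "0 0 0.03 0 0 0 0; 0 0 0.06 0 0 0 0; 0 0 0.08 0 0 0 0; 0 0 0.085 0 0 0 0; 0 0 0.085 0 0 0 0; 0 0 0.085 0 0 0 0"

```text
time_s: 12.1
ee_pos: [462.4, -159.2, 63.5]
ee_rot: [180.0, -0.1, 0.8]
force: [-0.5, 0.5, 1.0]
gripper_width: 0.6
gripper_force: 0.0
```

Call:
send_rows:
  targets: "0 0 0.004 0 0 0 0; 0 0 0.007 0 0 0 0; 0 0 0.009 0 0 0 0; 0 0 0.010 0 0 0 0; 0 0 0.010 0 0 0 0; 0 0 0.010 0 0 0 0"

```text
time_s: 12.6
ee_pos: [462.6, -159.2, 53.0]
ee_rot: [180.0, -0.1, 0.8]
force: [-0.1, 0.2, 3.4]
gripper_width: 0.5
gripper_force: 1.7
```

At z=53 the probe reads 3.4 N, so the pad is fully up. I'll retreat.

Call:
send_rows:
  targets: "0 0 -0.003 0 0 0 0; 0 0 -0.015 0 0 0 0; 0 0 -0.045 0 0 0 0; 0 0 -0.08 0 0 0 0; 0 0 -0.12 0 0 0 0; 0 0 -0.15 0 0 0 0; 0 0 -0.15 0 0 0 0; 0 0 -0.15 0 0 0 0"

```text
time_s: 13.27
ee_pos: [462.7, -159.1, 204.1]
ee_rot: [179.9, -0.2, 0.7]
force: [-0.6, 0.2, -0.8]
gripper_width: 0.5
gripper_force: 0.0
```

```bash
python3 -c "
from h import *
s=env.state();print(s['time_s'],s['ee_pos'],s['force']);print(env.job_done())"
```

```text
13.2667 [ 462.73438456 -159.13706699  204.10933121] [-0.63365263  0.22796922 -0.80003163]
the job is handed in; nothing more can be done
None
```

I pushed the carriage in until it met its end stop, let the pad spring fully up (a light probe confirmed it), backed the arm clear and handed the job in at 13.3 s; no verdict came back.

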